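Rock the battery sorter's gate over and feed two packs down the other chute

TASK

The gate of the battery sorting chute still tips towards the tray of the last batch. Rock the gate over its pivot to the other side, and then gently push the two battery packs that wait on the feed table over its edge, so that they slide over the gate and down the other chute, and both end lying in the tray there with the gate still tipped that way. Only push the packs, never pick them up, and leave the white pump bottle and the shallow white jar beside the sorter where they are.

Things in the scene. Friction and masses are not known exactly. Their poses are not given: they have to be found in the camera images.
- sorter: Two-way sorting chute of grey sheet metal with black trays, fixed, 242 mm deep, 306 mm wide, 141 mm high. Origin on the bench under the middle of the gate; x is the feed direction (feed table to gate, away from the robot), y to the left tray, z up. The gate tips in a trough 84 mm deep (x = -42 to 42 mm) between a front wall 109 mm and a back wall 127 mm above the bench
- feed_lip (a point): Middle of the edge of the feed table, over which packs are pushed (sorter's axes; 44 mm in front of its origin, 117 mm up). The flat table reaches from here 118 mm towards the robot, open at that end, between upright guides at y = +-39 mm, 14 mm higher than the table. The edge is rolled; right beyond it the gate plate lies about 25 mm below the table (when level). All sheet is smooth and slippery
- gate (a joint): Tilt of the gate, rad: bare steel rocker plate, 80 x 100 mm, a seesaw about the sorter's x axis at mid-plate. + 0.40: fully tipped right (left wing up); - 0.40: fully tipped left (right wing up); 0 level. A tumbler weight behind the back wall throws it to the side it is past level and holds it: about 0.7 N on the raised wing rocks it, and once past level it falls over by itself. Packs slide to the low side
- wing_left (a point): Point on the top face of the gate plate, in the middle of its left wing, 40 mm from the pivot: about 108 mm above the bench when this wing is up, 77 mm when down. The axes turn with the gate
- wing_right (a point): The same point of the right wing, 40 mm to the right of the pivot
- tray_left (a point): Centre of the inner floor of the left tray, 23 mm above the bench; open black tray, inside 84 mm (x) by 81 mm (y), side walls 31 mm and outer end wall 39 mm above that floor. A short fixed chute leads from the gate down into it
- tray_right (a point): The same point of the right tray, at the other end of the sorter
- pack_1: Flat black phone battery pack, 42 x 66 x 5 mm, 0.04 kg, loose; the one nearer the gate. It lies across the feed table, its 66 mm along the sorter's y. Origin at the centre of its underside; x along its 42 mm side
- pack_2: A like pack, lying in line behind pack_1, on the robot's side of it; pushing it pushes both on along the table. Origin and axes as for pack_1
- dispenser: White plastic pump bottle, 46 x 76 x 78 mm, standing loose to the right of the sorter; leave alone. Origin at the centre of its underside
- cream_jar: Shallow white jar, 33 mm across, 12 mm high, standing loose to the right of the feed table; leave alone. Origin at the centre of its underside

How it is judged (in metres and radians):
On the way:
1. the gate has been rocked over to the other side, both packs still on the feed table (distance of wing_left from where it was at the start of the episode above 0.026 m and (value of joint gate below -0.36 rad or value of joint gate above 0.36 rad) and z of each of pack_1, pack_2 in the frame of sorter above 0.114 m), for 0.2 s.
At the end, for the whole second after the job is handed in: The gate is tipped to the side opposite to its start, within 0.04 rad of its stop, and both packs lie at rest inside the tray on that side (origin 88 to 150 mm to that side of the sorter's middle, within 40 mm of it in depth, and less than 45 mm above the bench) (distance of wing_left from where it was at the start of the episode above 0.026 m and ((value of joint gate below -0.36 rad and (y of pack_1 in the frame of sorter between 0.088 and 0.15 m and x of pack_1 in the frame of sorter between -0.04 and 0.04 m and z of pack_1 in the frame of sorter below 0.045 m) and (y of pack_2 in the frame of sorter between 0.088 and 0.15 m and x of pack_2 in the frame of sorter between -0.04 and 0.04 m and z of pack_2 in the frame of sorter below 0.045 m)) or (value of joint gate above 0.36 rad and (y of pack_1 in the frame of sorter between -0.15 and -0.088 m and x of pack_1 in the frame of sorter between -0.04 and 0.04 m and z of pack_1 in the frame of sorter below 0.045 m) and (y of pack_2 in the frame of sorter between -0.15 and -0.088 m and x of pack_2 in the frame of sorter between -0.04 and 0.04 m and z of pack_2 in the frame of sorter below 0.045 m))) and linear speed of each of pack_1, pack_2 below 0.02 m/s); the robot touches nothing.
It fails at once if a pack is lifted more than 12 mm off the feed table (height (world z) of any of pack_1, pack_2 above 0.129 m).
It fails at once if a pack is pressed with more than 20 N (contact force between the fingers and pack_1 above 20 N or contact force between the fingers and pack_2 above 20 N).
It fails at once if the white pump bottle is moved more than 20 mm (distance of dispenser from where it was at the start of the episode above 0.02 m).
It fails at once if the small white jar is moved more than 20 mm (distance of cream_jar from where it was at the start of the episode above 0.02 m).
It also fails if it takes over 42 s, if anything falls off the work surface, if the arm or the gripper's body presses on something with over 40 N, if the wrist force passes 120 N, or if a joint passes its speed limit or range.

ROBOT

A 7-joint arm with a two-finger parallel gripper is mounted at the origin on a cart in front of the work surface, level with it; the furniture and walls round the work are solid. World frame = base frame: x ahead of the robot, y to its left, z up, the work surface at z = 0. Lengths are in m, angles in degrees, forces in N, time in s.
With the tool pointing down it reaches from about 0.425 to 0.875 m from the base axis. Payload 4.7 kg.
Tool frame: the origin (TCP) lies at the very end of the fingers, on their centre line; the grasp point (between the pads) lies 19 mm behind it; z points along the fingers, y is the line along which they close (so a half turn about z gives the same grasp; the last joint's range is limited). The gripper opens to 85 mm and grips with 20 to 120 N. Pads are 22 mm wide; open, the fingers measure 114 mm over their backs; the gripper's body (76 mm by 85 mm) begins 54 mm behind the grasp point. The pads swing forward as they close: fully open they stand 13 mm farther back than shut.
Start: joints at [-65.082, 18.392, -4.016, 83.108, 1.295, 78.541, -3.26], TCP at [0.266, 0.593, 0.231] pointing down, gripper open.
Joint ranges: [-163.93, 163.93], [-17.29, 119.83], [-79.2, 71.16], [3.27, 140.29], [-89.18, 269.18], [5.43, 117.66], [-154.24, 154.24]. Speed limits (degrees/s): [147.25, 147.25, 180, 180, 180, 180, 180].

INTERFACE

Orientations are given as [roll, pitch, yaw] about the fixed x, y, z axes, in that order (R = Rz(yaw) Ry(pitch) Rx(roll)).
In Python, from plant import manip gives the robot as it stands.
- The arm moves only by the tool drive_tool, never from a script. Its argument "steps" is one flat list of numbers, 7 for each row, row after row: the shift along the tool's x, y, z as a fraction of full scale, then the turn, a rotation vector about the tool's x, y, z as a fraction of full scale, then the opening, from 0 (shut) to 1 (fully open). A call has 1 to 10 rows; each row shifts and turns the commanded pose from where the row before left it, along the tool's axes as they then stand; what a row does not reach is not made up. Full scale, the value 1, is 4 cm for a shift and 0.12 rad for a turn. A row lasts 1/8 s, in which the tool goes at most 62.5 mm and 10.7 degrees, less where a joint would pass 70% of its speed; a pose out of reach is approached as far as the arm can. A call with a number of a shift or a turn outside -1 to 1 is refused whole. A call with a gripper value outside its range is refused whole. The fingers move at their own pace and stop on an object; "squeeze" is the grip in N (left out, the last holds). Time passes only in rows, so rows that do not move let the fingers close. It gives the time, the measured TCP pose, the force, the opening and the grip force at its end, in the units of the state.
- manip.state(): the state, without advancing time (a new reading comes with each control period).
- manip.get_image(name): name is "scene" or "top"; returns a dict with "color" (420x560x3 uint8, blue, green, red), "depth" (420x560 float32, m along the optical axis (not along the pixel's ray), 0 where there is no reading), "fovy" (degrees; the focal length in pixels is half the picture's height over the tangent of half this angle, whatever the lens; pixels are square), "cx", "cy" (the principal point, pixels), "T" (4x4, takes a point from camera to world coordinates). Camera axes: x right, y up, looking along -z (the intrinsics and any distortion apply to the point x, -y, -z); pixel columns grow to the right and rows downward; lengths in m; the calibration is good to about 2 mm. A picture is of the moment at which its call begins.
- manip.job_done(): hands the job in; it is judged then, once.
Trained networks look in a picture, given as the dict that the camera call returned (one of the last four; its "shot" number tells which), for a name from the list of things; names that differ only in an ending like _2 or _b are one class to them, and where a whole thing is asked for, a point or a joint stands for the part that bears it (a point fixed in the world has none). Each returns a list of dicts, best first, with "score" (0 to 1); they miss things now and then, are a little off and sometimes report something else, mostly with a low value. They report only what shows in the picture. A call takes as long as a camera call.
- manip.spot_in(picture, name): "pixel" ([row, column] in pixels, amid what is visible of it).
- manip.regions_of(picture, name): "pixels" (420x560 bool, what is visible of it) and "pixel" ([row, column] in pixels, amid what is visible of it).
- manip.landmark_of(picture, name): "pixel" ([row, column] in pixels: a listed point, or the origin of a listed thing).
The state is a dict: "clock": time; "joint_positions": joint angles; "joint_vel": joint speeds; "joint_torque": joint torques, N m; "tcp_pos": TCP position; "tool_rot": TCP orientation; "ft_force": force on the tool from outside, world axes, zero at the start; "moment": the same for the moment, N m; "finger_gap": opening from 0.0 (shut) to 1.0 (fully open); "finger_force": force on a finger pad.
Only numpy, scipy, OpenCV 4.12 (cv2) and the standard library are available. Lean on these libraries where they do the work, as an engineer would, in place of code of your own. Each camera call takes 0.05 s, during which the arm holds its last target. There are 200 camera calls.

## Working session

There is one attempt and no reset: what is moved stays moved. The work goes in short steps, Python scripts to look and compute and a tool call to move; the robot and the scene stay as the last step left them, time stands still between calls to the robot, and variables do not carry over. Pictures are saved under pics/ and viewed, at most 10 in all, crops included, and the job is handed in when it is done.

Besides the shell and the picture viewer there is one more tool, called after "Request:" as name(argument=value, ...), one argument or row to a line, values as JSON. drive_tool: Moves the arm, as the interface text tells. Its arguments: {"type":"object","properties":{"steps":{"type":"array"},"squeeze":{"type":"number"}},"required":["steps"]}

```bash
mkdir -p pics
cat > h.py <<'E'
import numpy as np, cv2
from plant import manip
def world(p,px,z=None):
    r,c=px; f=210/np.tan(np.radians(p["fovy"])/2)
    d=np.array([(c-p["cx"])/f,-(r-p["cy"])/f,-1.0]); T=np.array(p["T"])
    if z is None:
        r,c=int(round(r)),int(round(c)); w=p["depth"][r-1:r+2,c-1:c+2]; w=w[w>0]
        return T[:3,:3]@(d*np.median(w))+T[:3,3] if len(w) else None
    v=T[:3,:3]@d; return T[:3,3]+v*(z-T[2,3])/v[2]
E
python3 - <<'E'
from h import *
P={}
for n in("scene","top"):
    p=manip.get_image(n); P[n]=p; cv2.imwrite(f"pics/{n}0.png",p["color"])
    print(n,p["fovy"],p["cx"],p["cy"],p["T"][:3,3].round(3),[k for k in p])
    for t,z in(("sorter",0),("feed_lip",.117),("wing_left",None),("wing_right",None),("tray_left",.023),("tray_right",.023),("pack_1",.117),("dispenser",0),("cream_jar",0)):
        for q in manip.landmark_of(p,t)[:2]:
            w=world(p,q["pixel"],z); print(t,round(q["score"],2),np.round(q["pixel"]),None if w is None else w.round(3))
print(manip.state())
E
```

```text
scene 57.084922042246475 283.2199470694988 208.6306754068614 [-0.054  0.779  0.498] ['color', 'depth', 'fovy', 'cx', 'cy', 'T', 'shot']
sorter 0.96 [260. 246.] [0.476 0.301 0.   ]
feed_lip 0.67 [258. 245.] [0.357 0.41  0.117]
wing_left 0.94 [235. 223.] [0.238 0.547 0.275]
wing_right 0.68 [215. 258.] [0.462 0.269 0.106]
tray_left 0.83 [264. 197.] [0.52  0.399 0.023]
tray_left 0.5 [241. 335.] [0.348 0.141 0.023]
tray_right 0.81 [237. 288.] [0.442 0.196 0.023]
pack_1 0.8 [224. 256.] [0.426 0.313 0.117]
pack_1 0.57 [238. 266.] [0.374 0.338 0.117]
dispenser 0.89 [227. 353.] [ 0.37   0.023 -0.   ]
cream_jar 0.49 [243. 335.] [0.362 0.117 0.   ]
cream_jar 0.39 [235. 286.] [ 0.476  0.163 -0.   ]
top 42.42492225701997 287.08245256624673 210.34926846852278 [0.335 0.221 1.08 ] ['color', 'depth', 'fovy', 'cx', 'cy', 'T', 'shot']
sorter 0.87 [206. 242.] [0.482 0.298 0.   ]
feed_lip 0.9 [218. 224.] [0.443 0.322 0.117]
wing_left 0.63 [195. 220.] [0.492 0.334 0.08 ]
wing_left 0.52 [232. 220.] [0.419 0.33  0.122]
wing_right 0.86 [202. 255.] [0.473 0.267 0.106]
wing_right 0.65 [204. 240.] [0.472 0.296 
[... 299 characters left out ...]
'joint_positions': array([-65.08349845,  18.38926812,  -4.01687544,  83.10672452,
         1.29461811,  78.541543  ,  -3.25864597]), 'joint_vel': array([ 0.00777147,  0.05392817,  0.04659697,  0.00708714,  0.08958786,
        0.02811817, -0.06823745]), 'joint_torque': array([ 5.03059782e-04, -4.93414629e+01, -3.80963702e-01, -3.14573050e+01,
        1.32682917e-02,  1.42452354e-03, -1.17391468e-05]), 'tcp_pos': array([0.26553024, 0.59331586, 0.23138601]), 'tool_rot': array([1.79992421e+02, 2.14274124e-03, 1.55894290e+02]), 'ft_force': array([-0.46016814, -1.03658107, -0.90890427]), 'moment': array([-0.00912008,  0.02193438, -0.01034179]), 'finger_force': 0.0, 'finger_gap': 0.999659313759116}
```

Run:
```python
import cv2,numpy as np
a=cv2.imread("pics/scene0.png")[130:330,120:420]; b=cv2.imread("pics/top0.png")[130:330,120:420]
cv2.imwrite("pics/both0.png",np.vstack([cv2.resize(a,(450,300)),cv2.resize(b,(450,300))]))
```

```text
(no output)
```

View pics/both0.png

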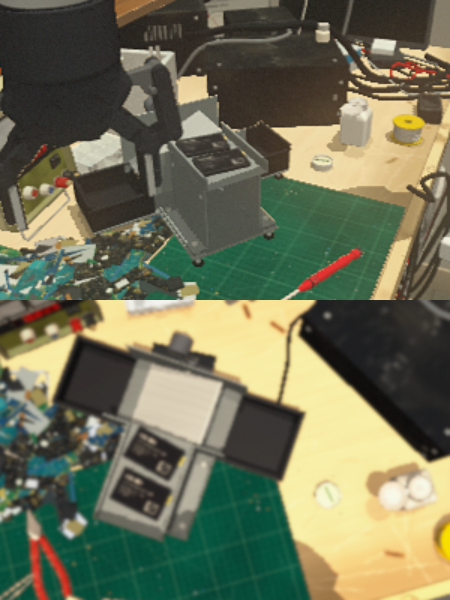

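The top view shows the right wing raised (crop about 200,420) with both packs on the feed table. The sorter is at about (0.4825, 0.3015), yaw -19.6°. I'll go over the right wing with the gripper shut.

Request:
drive_tool(
  steps=[0,0,0,0,0,-0.65,0,-0.75,-0.6,0,0,0,0,0,-0.8,-0.65,0,0,0,0,0,-0.8,-0.65,0,0,0,0,0,-0.8,-0.65,0,0,0,0,0,-0.8,-0.65,0,0,0,0,0,-0.8,-0.65,0,0,0,0,0,-0.8,-0.65,0,0,0,0,0,-0.8,-0.65,0,0,0,0,0,-0.8,-0.65,0,0,0,0,0],
)

```text
clock: 2.25
tcp_pos: [0.4575, 0.2775, 0.2316]
tool_rot: [180.0, 0.0, 160.4]
ft_force: [0.4, 0.0, 0.2]
finger_gap: 0.001
finger_force: 0.0
```

Request:
drive_tool(
  steps=[-0.4,-0.25,0,0,0,0,0,0,0,0.8,0,0,0,0,0,0,0.8,0,0,0,0,0,0,0.6,0,0,0,0,0,0,0.4,0,0,0,0,0,0,0,0,0,0,0],
)

```text
clock: 3.0
tcp_pos: [0.4678, 0.2642, 0.1263]
tool_rot: [-179.9, -0.1, 160.4]
ft_force: [-0.4, -0.2, 0.5]
finger_gap: -0.003
finger_force: 0.0
```

Run:
```python
from h import *
a=manip.get_image("scene"); b=manip.get_image("top")
print(manip.state()["tcp_pos"])
A=cv2.resize(a["color"][160:310,170:350],(720,600))[:,:]; B=cv2.resize(b["color"][140:290,150:330],(720,600))
cv2.imwrite("pics/c1.png",np.hstack([cv2.resize(A,(400,333)),cv2.resize(B,(400,333))]))
```

```text
[0.4690658  0.26454685 0.12814685]
```

View pics/c1.png

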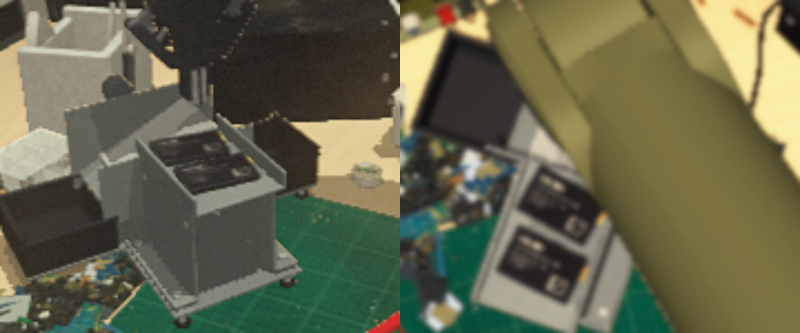

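The shut fingers stand over the raised wing in front of the back wall (left crop about 200,90). Next I press the wing down.

Request:
drive_tool(
  steps=[0,0,0.25,0,0,0,0,0,0,0.2,0,0,0,0,0,0,0.2,0,0,0,0,0,0,0.2,0,0,0,0,0,0,0.2,0,0,0,0,0,0,0,0,0,0,0],
)

```text
clock: 3.85
tcp_pos: [0.4681, 0.2636, 0.0844]
tool_rot: [-179.9, -0.1, 160.4]
ft_force: [0.7, -0.5, 0.2]
finger_gap: 0.0
finger_force: 0.0
```

Request:
drive_tool(
  steps=[0,0,-0.7,0,0,0,0,0,0,-0.8,0,0,0,0,0,0,-0.8,0,0,0,0,0.6,0.2,-0.2,0,0,0,0,0.8,0.2,0,0,0,0,0,0.8,0.2,0,0,0,0,0,0.8,0.2,0,0,0,0,0,0.7,0.2,0,0,0,0,0,0.3,0,0,0,0,0,0,0,0,0,0,0,0,0],
)

```text
clock: 5.1
tcp_pos: [0.3314, 0.3552, 0.1855]
tool_rot: [180.0, 0.0, 160.4]
ft_force: [-0.0, -0.0, -0.2]
finger_gap: -0.002
finger_force: 0.0
```

```bash
cat >> h.py <<'E'
O=np.array([.4825,.3015]); X=np.array([.942,-.3355]); Y=np.array([.3355,.942])
def srt(w): return np.array([(w[:2]-O)@X,(w[:2]-O)@Y,w[2]]).round(4)
def packs(p):
    for q in manip.regions_of(p,"pack_1")[:3]:
        print("pack",round(q["score"],2),q["pixels"].sum(),"sorter",srt(world(p,q["pixel"],.122)), end=" ")
        rr,cc=np.nonzero(q["pixels"]); W=np.array([srt(world(p,(r,c),.122)) for r,c in zip(rr,cc)])
        print(np.percentile(W[:,:2],[1,99],axis=0).round(3).tolist())
E
python3 - <<'E'
from h import *
a=manip.get_image("scene"); b=manip.get_image("top")
print(srt(manip.state()["tcp_pos"]))
packs(a);print();packs(b)
for p in (a,b):
  for t in("wing_left","wing_right"):
    for q in manip.landmark_of(p,t)[:2]:print(t,q["score"],world(p,q["pixel"]))
cv2.imwrite("pics/c2.png",np.hstack([cv2.resize(x,(400,333)) for x in (a["color"][160:310,170:350],b["color"][140:290,150:330])]))
E
```

```text
[-0.159  -0.0004  0.1855]
pack 0.8 404 sorter [-0.0638 -0.0037  0.122 ] [[-0.097, -0.034], [-0.046, 0.03]]
pack 0.75 449 sorter [-0.1322  0.0044  0.122 ] [[-0.145, -0.032], [-0.097, 0.03]]

pack 0.93 831 sorter [-0.1224 -0.0017  0.122 ] [[-0.141, -0.034], [-0.096, 0.029]]
pack 0.81 897 sorter [-0.0654  0.0049  0.122 ] [[-0.092, -0.033], [-0.045, 0.033]]
wing_left 0.84 [0.49517826 0.33348556 0.10679313]
wing_right 0.94 [0.41777707 0.3106725  0.1200218 ]
wing_left 0.56 [0.49304764 0.32722939 0.10647288]
wing_right 0.57 [0.46572298 0.26316427 0.07662211]
```

View pics/c2.png

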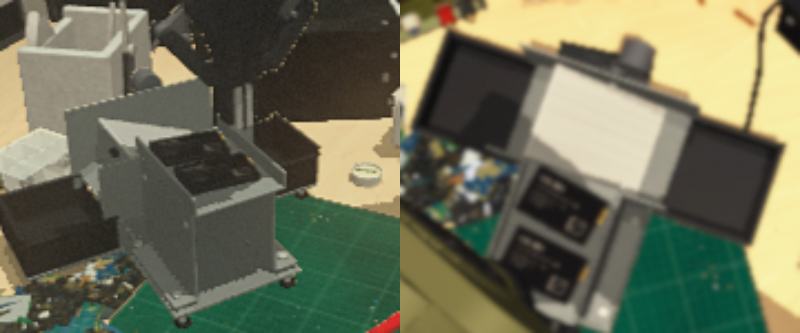

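The gate is tipped right (left wing 0.107, right 0.077) and both packs are still on the table. Next I go down behind pack_2 and feel for the table.

Request:
drive_tool(
  steps=[0.15,0,0.5,0,0,0,0,0,0,0.6,0,0,0,0,0,0,0.35,0,0,0,0,0,0,0,0,0,0,0,0,0,0.1,0,0,0,0,0,0,0.05,0,0,0,0,0,0,0,0,0,0,0],
)

```text
clock: 6.38
tcp_pos: [0.3259, 0.3575, 0.1216]
tool_rot: [180.0, 0.0, 160.4]
ft_force: [0.3, -0.2, -0.1]
finger_gap: 0.003
finger_force: 0.0
```

Request:
drive_tool(
  steps=[0,0,0.04,0,0,0,0,0,0,0.03,0,0,0,0,0,0,0.02,0,0,0,0,0,0,0,0,0,0,0],
)

```text
clock: 6.88
tcp_pos: [0.3257, 0.3573, 0.1177]
tool_rot: [-180.0, 0.0, 160.4]
ft_force: [0.7, -0.8, -0.2]
finger_gap: 0.0
finger_force: 0.0
```

Request:
drive_tool(
  steps=[-0.1,0,-0.03,0,0,0,0,-0.12,0,0,0,0,0,0,-0.12,0,0,0,0,0,0,-0.1,0,0,0,0,0,0,-0.1,0,0,0,0,0,0,-0.1,0,0,0,0,0,0,-0.1,0,0,0,0,0,0,0,0,0,0,0,0,0],
)

```text
clock: 7.88
tcp_pos: [0.354, 0.3472, 0.1189]
tool_rot: [180.0, 0.0, 160.3]
ft_force: [0.0, 0.1, -0.5]
finger_gap: 0.001
finger_force: 0.0
```

```bash
cat > look.py <<'E'
import sys
from h import *
a=manip.get_image("scene"); b=manip.get_image("top")
print(srt(manip.state()["tcp_pos"]))
packs(a);print();packs(b)
cv2.imwrite(f"pics/{sys.argv[1]}.png",np.hstack([cv2.resize(x,(400,333)) for x in (a["color"][160:310,170:350],b["color"][140:290,150:330])]))
E
python3 look.py c3
```

```text
[-0.1368 -0.      0.1189]
pack 0.54 8110 sorter [-0.1473  0.0699  0.122 ] [[-0.266, -0.089], [0.062, 0.172]]
pack 0.48 141 sorter [-0.0613  0.0186  0.122 ] [[-0.081, 0.0], [-0.044, 0.029]]

pack 0.8 850 sorter [-0.0568  0.0029  0.122 ] [[-0.085, -0.032], [-0.041, 0.032]]
pack 0.56 452 sorter [-0.0985 -0.0067  0.122 ] [[-0.119, -0.035], [-0.083, 0.026]]
pack 0.56 2480 sorter [ 0.0023 -0.016   0.122 ] [[-0.04, -0.053], [0.075, 0.041]]
```

View pics/c3.png

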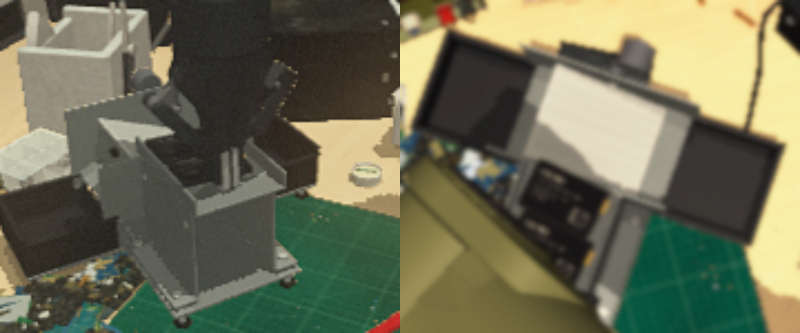

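The packs now touch each other and pack_1 overhangs the edge slightly (right crop about 565,195). I keep pushing slowly.

Request:
drive_tool(
  steps=[-0.1,0,0,0,0,0,0,-0.1,0,0,0,0,0,0,-0.1,0,0,0,0,0,0,-0.08,0,0,0,0,0,0,-0.06,0,0,0,0,0,0,-0.06,0,0,0,0,0,0,0,0,0,0,0,0,0,0,0,0,0,0,0,0],
)

```text
clock: 9.07
tcp_pos: [0.3724, 0.3407, 0.1189]
tool_rot: [180.0, 0.0, 160.4]
ft_force: [0.7, 0.2, -0.4]
finger_gap: 0.004
finger_force: 0.0
```

```bash
python3 look.py c4
```

```text
[-0.1169  0.      0.119 ]
pack 0.59 175 sorter [-0.0418  0.0167  0.122 ] [[-0.064, -0.0], [-0.022, 0.031]]
pack 0.47 221 sorter [-0.0872  0.0178  0.122 ] [[-0.113, -0.03], [-0.064, 0.031]]
pack 0.35 8654 sorter [-0.144   0.0564  0.122 ] [[-0.267, -0.09], [0.052, 0.172]]

pack 0.59 804 sorter [-0.0412  0.0084  0.122 ] [[-0.063, -0.029], [-0.023, 0.034]]
pack 0.55 266 sorter [-0.0772 -0.011   0.122 ] [[-0.093, -0.034], [-0.065, 0.011]]
```

View pics/c4.png

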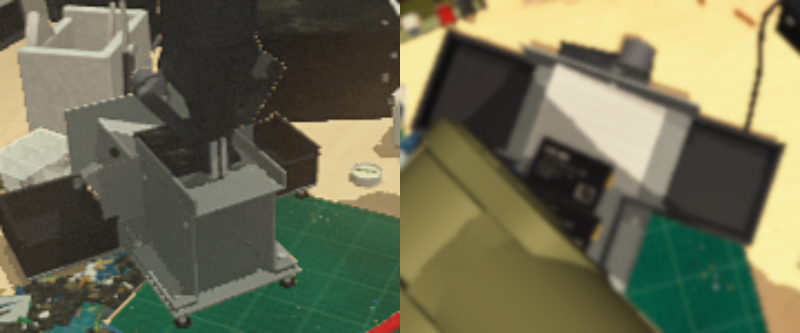

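Pack_1 is now about to tip (centre near the lip). I push a bit further.

Request:
drive_tool(
  steps=[-0.06,0,0,0,0,0,0,-0.06,0,0,0,0,0,0,-0.06,0,0,0,0,0,0,-0.06,0,0,0,0,0,0,-0.06,0,0,0,0,0,0,0,0,0,0,0,0,0,0,0,0,0,0,0,0,0,0,0,0,0,0,0],
)

```text
clock: 10.28
tcp_pos: [0.3837, 0.3367, 0.1189]
tool_rot: [180.0, 0.0, 160.4]
ft_force: [-0.3, 0.4, -0.4]
finger_gap: -0.001
finger_force: 0.0
```

```bash
python3 look.py c5
```

```text
[-0.1049 -0.      0.1189]
pack 0.7 189 sorter [-0.0826  0.0228  0.122 ] [[-0.101, 0.0], [-0.055, 0.033]]
pack 0.56 35 sorter [-0.1167 -0.0609  0.122 ] [[-0.134, -0.065], [-0.117, -0.052]]
pack 0.21 283 sorter [-0.0207  0.0359  0.122 ] [[-0.058, -0.023], [0.096, 0.051]]

pack 0.88 708 sorter [-0.0061 -0.1186  0.122 ] [[-0.028, -0.148], [0.009, -0.09]]
pack 0.74 226 sorter [-0.0686 -0.0153  0.122 ] [[-0.077, -0.033], [-0.052, 0.002]]
```

View pics/c5.png

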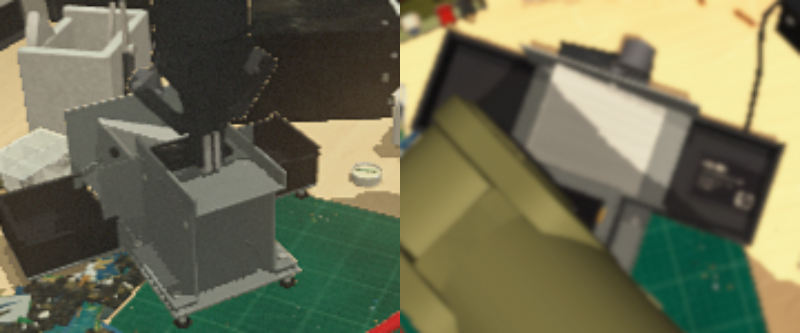

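Pack_1 lies in the right tray (right crop about 725,180). I push pack_2 on next.

Request:
drive_tool(
  steps=[-0.1,0,0,0,0,0,0,-0.1,0,0,0,0,0,0,-0.1,0,0,0,0,0,0,-0.1,0,0,0,0,0,0,-0.08,0,0,0,0,0,0,-0.06,0,0,0,0,0,0,-0.06,0,0,0,0,0,0,-0.06,0,0,0,0,0,0,0,0,0,0,0,0,0],
)

```text
clock: 11.6
tcp_pos: [0.4088, 0.3277, 0.119]
tool_rot: [180.0, 0.0, 160.3]
ft_force: [-0.1, 0.7, 0.4]
finger_gap: -0.002
finger_force: 0.0
```

Request:
drive_tool(
  steps=[-0.06,0,0,0,0,0,0,-0.06,0,0,0,0,0,0,-0.06,0,0,0,0,0,0,-0.06,0,0,0,0,0,0,-0.06,0,0,0,0,0,0,0,0,0,0,0,0,0,0,0,0,0,0,0,0,0,0,0,0,0,0,0],
)

```text
clock: 12.6
tcp_pos: [0.4198, 0.3238, 0.119]
tool_rot: [180.0, 0.0, 160.4]
ft_force: [0.2, -0.3, 0.6]
finger_gap: -0.002
finger_force: 0.0
```

```bash
python3 look.py c6
```

```text
[-0.0665 -0.      0.1189]

pack 0.78 685 sorter [-0.0057 -0.1144  0.122 ] [[-0.024, -0.147], [0.014, -0.091]]
```

View pics/c6.png

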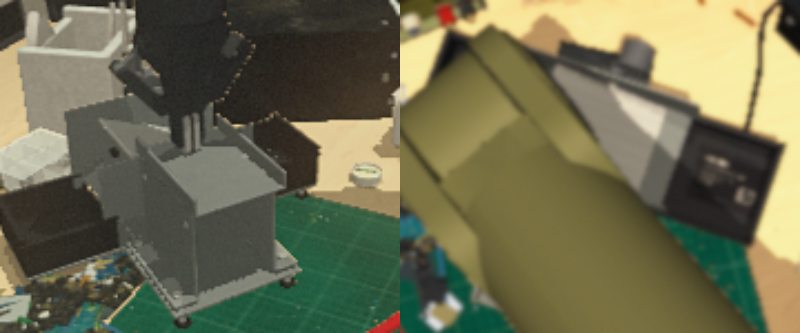

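The feed table looks empty. I back off and up so I can check the tray.

Request:
drive_tool(
  steps=[0.3,0,-0.1,0,0,0,0,0,0,-0.7,0,0,0,0,0,0,-0.8,0,0,0,0,0.6,0.6,-0.6,0,0,0,0,0.6,0.7,0,0,0,0,0,0.5,0.8,0,0,0,0,0,0.3,0.8,0,0,0,0,0,0,0.8,0,0,0,0,0,0,0.5,0,0,0,0,0,0,0,0,0,0,0,0],
)

```text
clock: 14.05
tcp_pos: [0.3884, 0.5142, 0.2066]
tool_rot: [-180.0, -0.0, 160.5]
ft_force: [0.9, -0.6, -0.1]
finger_gap: -0.003
finger_force: 0.0
```

```bash
python3 look.py c7
python3 - <<'E'
from h import *
p=manip.get_image("top")
for q in manip.regions_of(p,"pack_1")[:3]:
    rr,cc=np.nonzero(q["pixels"]); W=np.array([w for r,c in zip(rr,cc) if 0<r<419 and 0<c<559 and (w:=world(p,(r,c))) is not None])
    S=np.array([srt(w) for w in W]); print(q["score"],S.mean(0),np.percentile(S,[2,98],axis=0))
for t in("wing_left","wing_right"):
    for q in manip.landmark_of(p,t)[:2]:print(t,q["score"],srt(world(p,q["pixel"])))
E
```

```text
[-0.1588  0.1673  0.2069]

pack 0.76 694 sorter [-0.0102 -0.1118  0.122 ] [[-0.024, -0.148], [0.013, -0.091]]
pack 0.55 30 sorter [-0.0252 -0.1083  0.122 ] [[-0.029, -0.126], [-0.025, -0.097]]
0.86 [ 0.00409652 -0.11867413  0.0331509 ] [[-0.016    -0.1491    0.029872]
 [ 0.025064 -0.087636  0.035064]]
wing_left 0.65 [0.0003 0.0301 0.1064]
wing_right 0.97 [ 0.0006 -0.0444  0.0751]
wing_right 0.67 [ 0.002  -0.1128  0.0337]
```

View pics/c7.png

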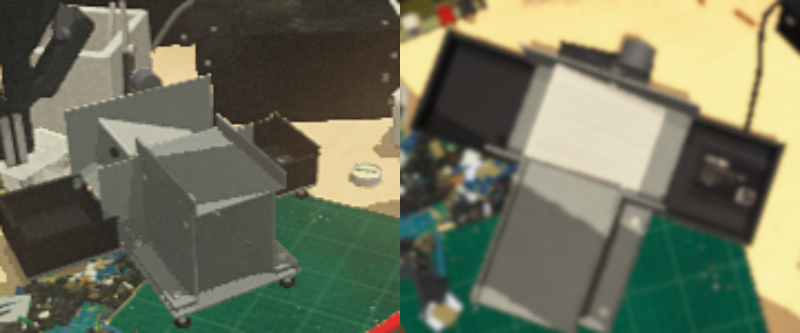

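Both packs lie stacked flat in the right tray (top face at 0.033 m), the gate is tipped right, the feed table is empty and the arm is clear.

```bash
python3 -c "
from plant import manip
print(manip.job_done())"
```

```text
the job is handed in; nothing more can be done
None
```

I rocked the gate over to the right and pushed both packs down into the right tray, where they lie stacked flat with the gate still tipped that way; the job was handed in at about 14 s, and the system gave no verdict.

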